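# Hang the polisher's lift-off guard door

## Task

Hang the tall guard door on the polisher in the artists' workshop: take it out of its timber stand and lower both its hinge eyes together onto the machine's two hinge pins until it is fully down. It may hang at any swing angle; leave the short door standing in its own stand.

Things in the scene. Friction and masses are not known exactly. Their poses are not given: they have to be found in the camera images.
- tall_door: Taller grey sheet door, upright, 0.3-0.6 kg, 3 dark slots. Origin: hinge axis, underside of lower eye. z up, +y from eyes to free edge. Panel 12 mm thick in x, y 17.5..197.5, z -30..175 mm. Two round steel eyes on the axis, 35 mm across, 25 mm bore, 16 mm high, undersides at z 0 and 140 mm. Stands in a slotted timber block, either the nearer or the farther of two, eyes towards the polisher.
- door_grip (a point): Middle of the tall door's bare top edge, above its balance point, 100 mm from the eye axis, 175 mm above the door's origin; axes as the door's. Pinch here across the 12 mm thickness. The stand is 50 mm high, 75 by 140 mm, and the door sits 38 mm deep in its slot (1.5 mm play a side): lift 45 mm or more straight up before moving sideways.
- polisher: Green machine, housing 280 x 200 x 250 mm high, open front to its +y. Origin: table level under the pin axis. Two pins, 20 mm wide, 38 high, 4 mm tip, on 8 mm brackets, tops at z 50 and 190. Housing starts at y -50. Door home: its origin at (0,0,50); axes parallel = square out. Upper bracket blocks the lower eye: bring door in level from +y, origin at z 125 (88..166 free), then lower.
- short_door: Similar grey door of another machine, to be left alone: same width and thickness but only 120 mm high (z -30..90 mm), eyes 60 mm apart, two slots. Origin and axes as the tall door's. Stands in the other of the two timber blocks.

How it is judged:
At the end, for the whole second after the job is handed in: The tall door hangs still on both pins: its origin within 12 mm of the pin axis and 44 to 58 mm above the table, within 0.12 rad of upright, any swing angle, slower than 0.05 m/s and 0.3 rad/s; the short door within 30 mm of its start and 0.17 rad of upright (horizontal distance between tall_door and polisher below 0.012 m and z of tall_door in the frame of polisher between 0.044 and 0.058 m and angle between tall_door's own z axis and vertical below 0.12 rad and linear speed of tall_door below 0.05 m/s and angular speed of tall_door below 0.3 rad/s and distance of short_door from where it was at the start of the episode below 0.03 m and angle between short_door's own z axis and vertical below 0.17 rad); the robot touches nothing.
It fails at once if the short door is lifted or pushed out of its stand (distance of short_door from where it was at the start of the episode above 0.03 m).
It also fails if it takes over 42 s, if anything falls off the work surface, if the arm or the gripper's body presses on something with over 40 N, if the wrist force passes 120 N, or if a joint passes its speed limit or range.

## Robot

A 6-joint arm with a two-finger parallel gripper is mounted at the origin on the work surface. World frame = base frame: x ahead of the robot, y to its left, z up, the work surface at z = 0. Lengths are in m, angles in rad, forces in N, time in s.
With the tool pointing down it reaches from about 0.35 to 0.775 m from the base axis. Payload 7.3 kg.
Tool frame: the origin (TCP) lies at the very end of the fingers, on their centre line; the grasp point (between the pads) lies 19 mm behind it (robot.pinch_z is the distance from the TCP to the grasp point, in m); z points along the fingers, y is the line along which they close (so a half turn about z gives the same grasp; the last joint's range is limited). The gripper opens to 92 mm and grips with 3 to 60 N. Pads are 19 mm wide; open, the fingers measure 130 mm over their backs; the gripper's body (75 mm by 190 mm) begins 47 mm behind the grasp point.
Start: joints at [1.026, 0.342, 1.524, -0, 1.275, -0.146], TCP at [0.204, 0.484, 0.197] pointing down, gripper open.
Joint ranges: [-2.53, 2.53], [-0.77, 2.02], [0.04, 2.7], [-1, 4.14], [0.28, 2.66], [-3.11, 3.11]. Speed limits (rad/s): [2.57, 2.57, 3.14, 3.14, 3.14, 3.14].

## Interface

Orientations are given as [roll, pitch, yaw] about the fixed x, y, z axes, in that order (R = Rz(yaw) Ry(pitch) Rx(roll)).
In Python, from cell import robot gives the robot as it stands.
- The arm moves only by the tool move_arm, never from a script. Its argument "motion" is a list of rows, each a list of 6 numbers: the shift along the tool's x, y, z in units of 0.1 m (1.0 is 0.1 m), then the turn, a rotation vector about the tool's x, y, z in units of pi rad (1.0 is pi rad). In form: [[dx, dy, dz, rx, ry, rz], ...]. A call has 1 to 12 rows; each row is the pose to reach, as a shift and turn from the pose commanded when the call began, along the tool's axes at that moment, turning the shorter way round; what a row does not reach only later rows make up. A row lasts 1/8 s, in which the tool goes at most 62.5 mm and 10.7 degrees, less where a joint would pass 70% of its speed; a pose out of reach is approached as far as the arm can. A call with a number of a shift or a turn outside -1 to 1 is refused whole. A call with a gripper value outside its range is refused whole. "fingers" is the opening, from -1 (shut) to 1 (fully open), set as the call begins (left out, the last holds). The fingers move at their own pace and stop on an object; "newtons" is the grip in N (left out, the last holds). Time passes only in rows, so rows that repeat a pose let the fingers close. It gives the time, the measured TCP pose, the force, the opening and the grip force at its end, in the units of the state.
- robot.observe(): the state, without advancing time (a new reading comes with each control period).
- robot.read_camera(name): name is "scene" or "top" or "wrist"; returns a dict with "image" (420x560x3 uint8, red, green, blue), "range_z" (420x560 float32, m along the optical axis (not along the pixel's ray), 0 where there is no reading), "vfov" (degrees; the focal length in pixels is half the picture's height over the tangent of half this angle, whatever the lens; pixels are square), "cx", "cy" (the principal point, pixels), "extrinsics" (4x4, takes a point from camera to world coordinates); the wrist camera has in their place "hand_eye" (4x4, takes a point from camera to tool coordinates, whose origin is the TCP and whose axes are the flange's). Camera axes: x right, y up, looking along -z (the intrinsics and any distortion apply to the point x, -y, -z); pixel columns grow to the right and rows downward; lengths in m; the calibration is good to about 2 mm. A picture is of the moment at which its call begins: read the wrist's pose just before it.
- robot.hand_in(): hands the job in; it is judged then, once.
The state is a dict: "time": time; "qpos": joint angles; "qvel": joint speeds; "joint_efforts": joint torques, N m; "tool_pos": TCP position; "tool_rot": TCP orientation; "contact_force": force on the tool from outside, world axes, zero at the start; "torque": the same for the moment, N m; "opening": finger opening in m; "grip_force": force on a finger pad.
Only numpy, scipy, OpenCV 4.12 (cv2) and the standard library are available. Lean on these libraries where they do the work, as an engineer would, in place of code of your own. Each camera call takes 0.05 s, during which the arm holds its last target. There are 200 camera calls.

## Working session

There is one attempt and no reset: what is moved stays moved. The work goes in short steps, Python scripts to look and compute and a tool call to move; the robot and the scene stay as the last step left them, time stands still between calls to the robot, and variables do not carry over. Pictures are saved under pics/ and viewed, at most 10 in all, crops included, and the job is handed in when it is done.

Besides the shell and the picture viewer there is one more tool, called after "Call:" as name([rows], argument=value, ...), one row to a line, values as JSON. move_arm: Moves the arm, as the interface text tells. Shifts and turns lie within -1 to 1; 1 stands for 0.1 m of shift or pi rad of turn. Its arguments: {"type":"object","properties":{"motion":{"type":"array"},"fingers":{"type":"number"},"newtons":{"type":"number"}},"required":["motion"]}

```bash
mkdir -p pics
cat > h.py <<'E'
import numpy as np, cv2
from cell import robot
from scipy.spatial.transform import Rotation as R
def cloud(c, T=None):
    h,w=c["range_z"].shape; f=h/2/np.tan(np.radians(c["vfov"])/2)
    T=c["extrinsics"] if T is None else T
    v,u=np.mgrid[:h,:w]; z=c["range_z"]
    P=np.stack([(u-c["cx"])/f*z,-(v-c["cy"])/f*z,-z],-1)
    W=P@T[:3,:3].T+T[:3,3]; W[z==0]=np.nan
    return W
def pose(s):
    T=np.eye(4); r=np.array(s["tool_rot"])
    T[:3,:3]=R.from_euler("xyz",r).as_matrix() if r.size==3 else r; T[:3,3]=s["tool_pos"]; return T
E
python3 - <<'E'
from h import *
s=robot.observe(); print(s)
ims=[]
for n in("scene","top"):
    c=robot.read_camera(n); print(n,{k:v for k,v in c.items() if k not in("image","range_z")})
    np.savez(n,W=cloud(c),im=c["image"]); cv2.imwrite(f"pics/{n}.png",c["image"][...,::-1])
E
```

```text
{'time': 0.0, 'qpos': array([ 1.02600237e+00,  3.42752323e-01,  1.52502009e+00,  8.25904055e-06,
        1.27540206e+00, -1.46041043e-01]), 'qvel': array([ 0.00109169,  0.001833  , -0.00018922, -0.0014876 , -0.00087079,
       -0.00168716]), 'joint_efforts': array([ 9.75683433e-04, -4.31236839e+01, -2.44223303e+01,  7.17844907e-02,
        5.60655305e-02, -1.33183858e-04]), 'tool_pos': array([0.20359899, 0.48341818, 0.19592857]), 'tool_rot': array([-3.14002883e+00, -2.38002813e-04,  2.74283714e+00]), 'contact_force': array([ 0.42126168, -0.90038914,  0.04631741]), 'torque': array([-0.04376423,  0.0246241 , -0.01697108]), 'grip_force': 0.0, 'opening': 0.09175024539898517}
scene {'vfov': 56.146072985171436, 'cx': 277.93523407639583, 'cy': 200.68553215243054, 'extrinsics': array([[-0.32578868, -0.60747441,  0.72445606,  1.18256171],
       [ 0.94523929, -0.19339284,  0.26291044,  0.16825156],
       [-0.01960675,  0.77043757,  0.63721387,  0.70776534],
       [ 0.        ,  0.        ,  0.        ,  1.        ]])}
top {'vfov': 52.28555362230343, 'cx': 281.5954679381733, 'cy': 210.5692219974971, 'extrinsics': array([[ 0.090009  ,  0.97132411, -0.2200633 ,  0.38918208],
       [-0.99593211,  0.08685248, -0.02399739, -0.05880011],
       [-0.0041962 ,  0.22132808,  0.97519038,  0.9116274 ],
       [ 0.        ,  0.        ,  0.        ,  1.        ]])}
```

View pics/scene.png

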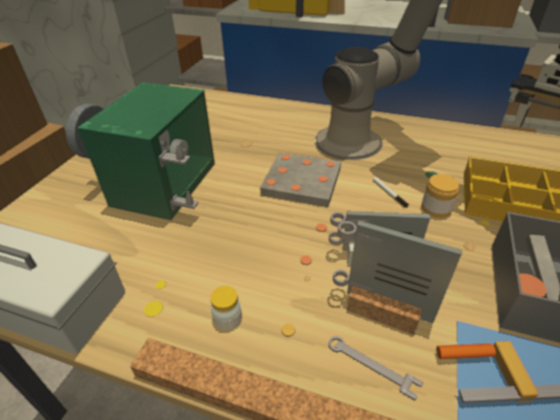

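View pics/top.png

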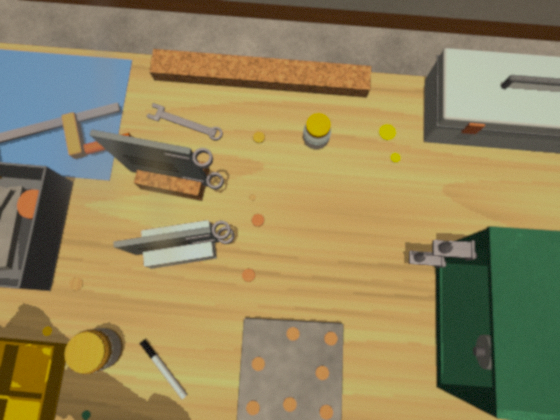

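The tall door is the farther one: in the top view its top edge runs (95,133)-(195,155), with its upper eye at (203,157). The short door is at (120..215, 240), and the pins are at (445,247) for the upper and (420,258) for the lower.

```bash
python3 - <<'E'
from h import *
for n in("top","scene"):
    W=np.load(n+".npz")["W"]; im=np.load(n+".npz")["im"].astype(int)
    def sel(x0,x1,y0,y1,z0,z1):
        with np.errstate(invalid="ignore"):
            m=(W[...,0]>x0)&(W[...,0]<x1)&(W[...,1]>y0)&(W[...,1]<y1)&(W[...,2]>z0)&(W[...,2]<z1)
        return W[m]
    print(n)
    P=sel(.3,.8,-.05,.35,.203,.225)
    if len(P)>10:
        print("tall top",len(P),P.min(0),P.max(0),np.median(P,0))
    P=sel(.3,.8,-.05,.35,.06,.225)
    H,xe,ye=np.histogram2d(P[:,0],P[:,1],[np.arange(.3,.8,.02),np.arange(-.05,.36,.025)])
    for i,r in enumerate(H.astype(int)): 
        if r.sum(): print(round(xe[i],2),r)
    g=sel(.2,.75,-.5,-.1,.03,.3)
    print("machine",g.min(0),g.max(0))
    # plane levels
    for a,b in((.24,.26),):
        P=sel(.2,.75,-.6,-.1,a,b); 
        if len(P)>50:print("roof",len(P),cv2.minAreaRect(P[:,:2].astype(np.float32)),np.median(P[:,2]))
W=np.load("top.npz")["W"]
for (u,v) in [(203,150),(195,155),(100,135),(150,143),(445,247),(420,258),(470,240),(440,260),(215,172)]: print(u,v,W[v,u].round(3))
W=np.load("scene.npz")["W"]
for (u,v) in [(347,229),(341,278),(361,226),(453,248),(176,150),(185,200),(168,160),(350,290)]: print(u,v,W[v,u].round(3))
E
python3 - <<'E'
import cv2,numpy as np
a=cv2.imread("pics/scene.png");b=cv2.imread("pics/top.png")
x=cv2.resize(a[120:220,140:230],None,fx=4.4,fy=4.4,interpolation=2)
y=cv2.resize(b[220:280,390:500],None,fx=3.6,fy=3.6,interpolation=2);z=cv2.resize(b[120:260,85:245],None,fx=2.4,fy=2.4)
o=np.zeros((600,800,3),np.uint8);o[:440,:396]=x;o[:216,400:796]=y;o[220:556,400:784]=z
cv2.imwrite("pics/crop1.png",o)
E
```

```text
top
tall top 912 [0.63101776 0.12424219 0.20300427] [0.66205151 0.30345784 0.22140149] [0.64451172 0.21155283 0.21728769]
0.3 [  0   0   0   0   0   0   0   0   0   0   0   0  49 171  93   2]
0.46 [  0   0   0   0   0   0   0   0   0   0  37 135  78   0   0   0]
0.48 [  0   0   0   0   0   0   0  61 142 183 153  50   9   0   0   0]
0.5 [  0   0   0   0  55 121 178 119  42   5   0   0   0   0   0   0]
0.52 [ 0  0  0  0 53 58  1  0  0  0  0  0  0  0  0  0]
0.6 [ 0  0  0  0  0  1 27  0  0  0  0  0  0  0  0  0]
0.62 [  0   0   0   0   0  67  77 405 345 314 103   0   0   0   0   0]
0.64 [  0   0   0   0   0  19  76  37  52  72 295 382 391 381  48   0]
0.66 [0 0 0 0 0 0 0 0 0 0 0 0 0 5 2 0]
machine [ 0.20002807 -0.47816097  0.03000045] [ 0.74983375 -0.10007969  0.25513239]
roof 13336 ((0.4045777916908264, -0.4250872731208801), (0.2803706228733063, 0.10984168201684952), 0.9232369661331177) 0.25054011158627254
scene
tall top 1070 [0.63215101 0.1221435  0.20300219] [0.66300709 0.30140345 0.21910414] [0.65068937 0.21727443 0.21457087]
0.3 [  0   0   0   0   0   0   0   0   0   0   0   0  54 14
[... 571 characters left out ...]
1 -0.49999112  0.03000285] [ 0.74997658 -0.10004479  0.25388873]
roof 4306 ((0.40579235553741455, -0.4741387367248535), (0.2857460081577301, 0.204612597823143), 1.6974631547927856) 0.25074203419923935
203 150 [0.647 0.107 0.197]
195 155 [0.637 0.12  0.197]
100 135 [0.651 0.284 0.219]
150 143 [0.645 0.195 0.218]
445 247 [ 0.51  -0.314  0.214]
420 258 [ 0.507 -0.315  0.078]
470 240 [ 0.531 -0.368  0.182]
440 260 [ 0.511 -0.364  0.049]
215 172 [0.652 0.109 0.056]
347 229 [0.521 0.094 0.084]
341 278 [ 0.595  0.102 -0.   ]
361 226 [0.644 0.132 0.215]
453 248 [0.652 0.288 0.216]
176 150 [ 0.52  -0.323  0.216]
185 200 [ 0.52  -0.328  0.063]
168 160 [ 0.527 -0.346  0.188]
350 290 [0.658 0.131 0.046]
```

View pics/crop1.png

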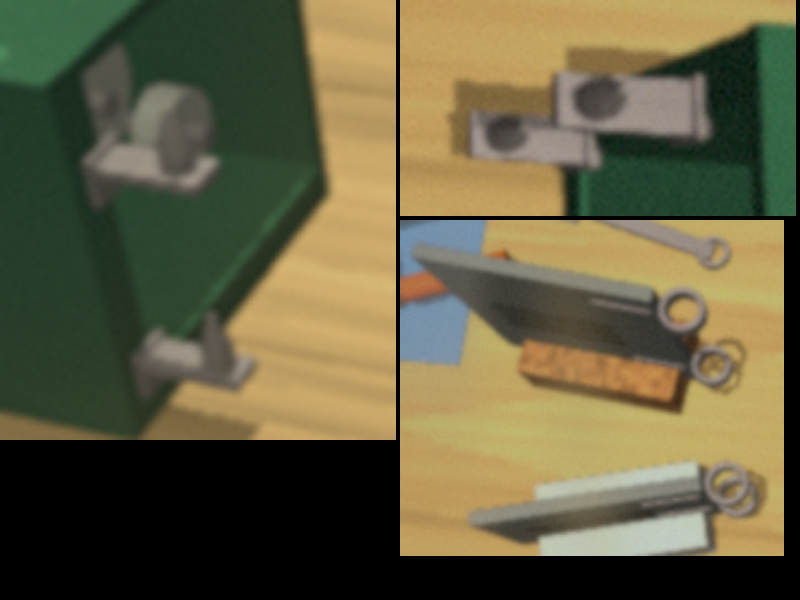

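The crop shows both pins as tapered tips on brackets pointing towards +y, and the tall door's two eyes clear at its near end. Next I fit the door line and the pin axis.

Run:
```python
from h import *
from scipy.optimize import least_squares
for n in("top","scene"):
    W=np.load(n+".npz")["W"]
    def sel(x0,x1,y0,y1,z0,z1):
        with np.errstate(invalid="ignore"):
            m=(W[...,0]>x0)&(W[...,0]<x1)&(W[...,1]>y0)&(W[...,1]<y1)&(W[...,2]>z0)&(W[...,2]<z1)
        return W[m]
    print(n)
    # top edge
    P=sel(.6,.7,.1,.33,.206,.225) if n=="top" else sel(.6,.7,.1,.33,.19,.225)
    r=cv2.minAreaRect((P[:,:2]*1000).astype(np.float32)); print("door rect mm",r)
    vx,vy,x0,y0=cv2.fitLine((P[:,:2]).astype(np.float32),cv2.DIST_HUBER,0,.001,.001).ravel(); print("dir",np.degrees(np.arctan2(-vx,vy)) , x0,y0)
    # panel face tilt
    E=sel(.6,.7,.07,.122,.17,.225); print("upper eye",len(E),E.mean(0),E.min(0),E.max(0))
    E=sel(.6,.7,.07,.122,.035,.075); print("lower eye",len(E),E.mean(0) if len(E) else 0)
    for zb in(.19,.05):
        for lo,hi in((.004,.012),(.012,.02),(.02,.028),(.028,.042)):
            E=sel(.48,.56,-.36,-.28,zb+lo,zb+hi); 
            if len(E)>3:print("pin",zb,lo,len(E),E.mean(0).round(4),E.min(0).round(4),E.max(0).round(4))
        E=sel(.48,.56,-.40,-.28,zb-.006,zb+.004)
        if len(E)>9:print("bracket",zb,len(E),cv2.minAreaRect((E[:,:2]*1000).astype(np.float32)),np.median(E[:,2]))
    P=sel(.2,.75,-.65,-.15,.243,.258); print("roof",cv2.minAreaRect((P[:,:2]*1000).astype(np.float32)), cv2.boxPoints(cv2.minAreaRect((P[:,:2]*1000).astype(np.float32))))
```

```text
top
door rect mm ((646.4901733398438, 214.11944580078125), (179.5264129638672, 13.492308616638184), 83.73204040527344)
dir -6.2475095 0.64431614 0.21028054
upper eye 219 [0.63372906 0.10594072 0.1952168 ] [0.61798314 0.09037727 0.18274186] [0.65158841 0.12168339 0.20190452]
lower eye 155 [0.6340586  0.1063265  0.05582583]
pin 0.19 0.004 25 [ 0.5096 -0.3157  0.198 ] [ 0.5023 -0.3545  0.194 ] [ 0.5211 -0.3092  0.2018]
pin 0.19 0.012 44 [ 0.5103 -0.3146  0.2067] [ 0.5028 -0.3255  0.2021] [ 0.5216 -0.3092  0.2099]
pin 0.19 0.02 43 [ 0.5106 -0.3159  0.214 ] [ 0.505  -0.3239  0.2103] [ 0.5188 -0.3097  0.2177]
pin 0.19 0.028 34 [ 0.5115 -0.3175  0.2242] [ 0.5072 -0.3221  0.2182] [ 0.5176 -0.3132  0.2294]
bracket 0.19 532 ((514.1046142578125, -345.3384704589844), (41.042144775390625, 89.9875259399414), 14.995001792907715) 0.19051409535194236
pin 0.05 0.004 13 [ 0.5089 -0.316   0.0578] [ 0.5031 -0.3483  0.054 ] [ 0.5167 -0.3091  0.0611]
pin 0.05 0.012 31 [ 0.5103 -0.3155  0.0664] [ 0.5026 -0.3292  0.0621] [ 0.521  -0.309   0.0699]
pin 0.05 0.02 29 [ 0.5109 -0.3156  0.0737] [ 0.5038 -0.3252  0
[... 1352 characters left out ...]
3172  0.0581] [ 0.5125 -0.3312  0.054 ] [ 0.5233 -0.3038  0.0615]
pin 0.05 0.012 24 [ 0.5181 -0.319   0.066 ] [ 0.5097 -0.3296  0.0621] [ 0.5247 -0.3115  0.07  ]
pin 0.05 0.02 18 [ 0.5161 -0.3192  0.0739] [ 0.5105 -0.3283  0.0701] [ 0.5202 -0.3145  0.0776]
pin 0.05 0.028 14 [ 0.5141 -0.3216  0.0827] [ 0.5109 -0.3252  0.0781] [ 0.5182 -0.3184  0.0882]
bracket 0.05 212 ((522.3870849609375, -351.4791564941406), (45.092796325683594, 93.66226196289062), 0.557931125164032) 0.05026753199086026
roof ((406.55926513671875, -511.4554443359375), (286.3056945800781, 278.1520690917969), 1.4259858131408691) [[ 259.98975 -375.98492]
 [ 266.91174 -654.05084]
 [ 553.1288  -646.92596]
 [ 546.2068  -368.86005]]
```

Door: origin ≈ (0.635, 0.107), yaw ≈ -0.109, grip ≈ (0.646, 0.207, 0.217). The top sits at 0.217 and the length is about 180 mm, as specified. Pin axis ≈ (0.513, -0.319). I'll move above the door and then check with the wrist camera.

Call:
move_arm([
  [-0.3,-0.05,-0.4,0,0,0],
  [-0.7,-0.12,-0.9,0,0,0],
  [-1,-0.16,-1,0,0,0],
], fingers=1, newtons=40)

```text
time: 0.48
tool_pos: [0.2914, 0.4303, 0.2997]
tool_rot: [3.137, 0.002, 2.743]
contact_force: [-0.4, 1.3, -1.0]
opening: 0.092
grip_force: 0.0
```

Call:
move_arm([
  [-0.5,-0.08,-0.2,0,0,0],
  [-1,-0.16,-0.4,0,0,0],
])

```text
time: 0.72
tool_pos: [0.3766, 0.3757, 0.3369]
tool_rot: [-3.141, -0.0, 2.743]
contact_force: [0.4, 0.8, -0.2]
opening: 0.092
grip_force: 0.0
```

Call:
move_arm([
  [-0.5,-0.08,0,0,0,0],
  [-1,-0.16,0,0,0,0],
])

```text
time: 0.98
tool_pos: [0.4629, 0.322, 0.3365]
tool_rot: [-3.142, -0.0, 2.743]
contact_force: [-0.7, -0.4, 0.7]
opening: 0.0918
grip_force: 0.0
```

Call:
move_arm([
  [-0.5,-0.08,0,0,0,0],
  [-1,-0.16,0,0,0,0],
])

```text
time: 1.23
tool_pos: [0.5488, 0.2684, 0.3362]
tool_rot: [-3.141, -0.001, 2.743]
contact_force: [0.1, 0.2, 0.5]
opening: 0.0914
grip_force: 0.0
```

Call:
move_arm([
  [-0.5,-0.08,0,0,0,0.06],
  [-1,-0.16,0,0,0,0.12],
  [-1,-0.16,0,0,0,0.18],
  [-1,-0.16,0,0,0,0.24],
  [-1,-0.16,0,0,0,0.3],
  [-1,-0.16,0,0,0,0.36],
  [-1,-0.16,0,0,0,0.408],
  [-1,-0.16,0,0,0,0.408],
  [-1,-0.16,0,0,0,0.408],
])

```text
time: 2.35
tool_pos: [0.6335, 0.2159, 0.3363]
tool_rot: [-3.141, 0.0, 1.464]
contact_force: [-0.9, 0.5, 0.6]
opening: 0.0917
grip_force: 0.0
```

```bash
cat > w.py <<'E'
from h import *
def wrist(name):
    s=robot.observe(); T=pose(s); c=robot.read_camera("wrist"); W=cloud(c,T@c["hand_eye"])
    np.savez(name,W=W,im=c["image"],T=T); cv2.imwrite(f"pics/{name}.png",c["image"][...,::-1])
    print(s["time"],s["tool_pos"],s["tool_rot"],s["opening"],s["contact_force"].round(1)); return W,T,c
def sel(W,x0,x1,y0,y1,z0,z1):
    with np.errstate(invalid="ignore"):
        m=(W[...,0]>x0)&(W[...,0]<x1)&(W[...,1]>y0)&(W[...,1]<y1)&(W[...,2]>z0)&(W[...,2]<z1)
    return W[m]
def togo(T,p): return (T[:3,:3].T@(np.array(p)-T[:3,3])*10).round(3)
E
python3 - <<'E'
from w import *
W,T,c=wrist("w1")
P=sel(W,.6,.7,.1,.33,.208,.23)
if len(P)>20: print(len(P),np.median(P[:,2]),cv2.minAreaRect((P[:,:2]*1000).astype(np.float32)))
for a,b in((.18,.206),(.035,.075)):
    E=sel(W,.6,.7,.07,.122,a,b); print(len(E),E.mean(0) if len(E) else 0)
print(togo(T,[.6457,.2067,.183]))
E
```

```text
2.35 [0.63349873 0.21594532 0.33629695] [-3.14102314e+00  1.02823457e-04  1.46407052e+00] 0.09165851361306869 [-0.9  0.5  0.6]
2099 0.21739182399151613 ((648.330322265625, 212.94320678710938), (179.55125427246094, 12.060790061950684), 83.95958709716797)
452 [0.63685271 0.10440073 0.19490439]
88 [0.62559536 0.10808338 0.05609597]
[-0.079  0.132  1.533]
```

View pics/w1.png

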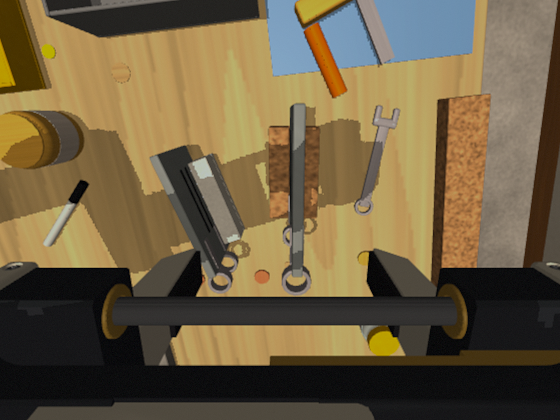

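The wrist view shows the tall door's top edge at about (298,105)-(298,275), between the open fingers. Measured centre is (0.6483, 0.2129), with 12.1 mm thickness and 179.6 mm length, as specified.

Call:
move_arm([
  [-0.09,0.15,0.3,0,0,0],
  [-0.09,0.15,0.6,0,0,0],
  [-0.09,0.15,0.9,0,0,0],
  [-0.09,0.15,0.9,0,0,0],
])

```text
time: 2.9
tool_pos: [0.6462, 0.2051, 0.244]
tool_rot: [-3.136, 0.002, 1.462]
contact_force: [-0.2, -0.7, 1.1]
opening: 0.0917
grip_force: 0.0
```

Call:
move_arm([
  [0,0,0.3,0,0,0],
  [0,0,0.6,0,0,0],
  [0,0,0.63,0,0,0],
  [0,0,0.63,0,0,0],
])

```text
time: 3.4
tool_pos: [0.6483, 0.2056, 0.1856]
tool_rot: [3.139, -0.001, 1.461]
contact_force: [0.6, 0.1, 0.8]
opening: 0.0917
grip_force: 0.0
```

Call:
move_arm([
  [0,0,0,0,0,0],
  [0,0,0,0,0,0],
  [0,0,0,0,0,0],
  [0,0,0,0,0,0],
  [0,0,0,0,0,0],
  [0,0,0,0,0,0],
  [0,0,0,0,0,0],
  [0,0,0,0,0,0],
], fingers=-1, newtons=40)

```text
time: 4.4
tool_pos: [0.6475, 0.2054, 0.1836]
tool_rot: [-3.142, -0.0, 1.461]
contact_force: [0.7, -0.2, -0.4]
opening: 0.0165
grip_force: 0.0
```

Call:
move_arm([
  [0,0,0,0,0,0],
  [0,0,0,0,0,0],
  [0,0,0,0,0,0],
  [0,0,0,0,0,0],
])

```text
time: 4.9
tool_pos: [0.6475, 0.2053, 0.1836]
tool_rot: [-3.142, -0.0, 1.461]
contact_force: [0.1, 0.5, 0.0]
opening: 0.0108
grip_force: 40.0
```

Call:
move_arm([
  [0,0,-0.1,0,0,0],
  [0,0,-0.25,0,0,0],
  [0,0,-0.4,0,0,0],
  [0,0,-0.55,0,0,0],
  [0,0,-0.7,0,0,0],
  [0,0,-0.85,0,0,0],
  [0,0,-0.85,0,0,0],
  [0,0,-0.85,0,0,0],
])

```text
time: 5.9
tool_pos: [0.6472, 0.2053, 0.268]
tool_rot: [-3.14, 0.0, 1.461]
contact_force: [-1.0, 0.6, -3.7]
opening: 0.0105
grip_force: 40.0
```

Run:
```python
from w import *
W,T,c=wrist("w2")
P=sel(W,.6,.7,.1,.33,.288,.32)
print(len(P),np.median(P[:,2]),cv2.minAreaRect((P[:,:2]*1000).astype(np.float32)))
E=sel(W,.6,.7,.07,.122,.26,.287); print(len(E),E.mean(0) if len(E) else 0)
# slope of top edge along y
A=np.c_[P[:,1],np.ones(len(P))]; print(np.linalg.lstsq(A,P[:,2],rcond=None)[0])
c=robot.read_camera("scene");cv2.imwrite("pics/s2.png",c["image"][...,::-1])
Q=cloud(c);F=sel(Q,.6,.7,.14,.29,.2,.29);A=np.c_[F[:,1:],np.ones(len(F))];print("face x = a*y+b*z+c",len(F),np.linalg.lstsq(A,F[:,0],rcond=None)[0])
```

```text
5.9 [0.64720838 0.20533174 0.26797775] [-3.14045889e+00  2.88363692e-04  1.46107087e+00] 0.010513729349235014 [-1.   0.6 -3.7]
6785 0.30163327319545685 ((649.0101318359375, 225.02342224121094), (43.503028869628906, 155.134765625), 4.668365478515625)
13 [0.64125665 0.12003504 0.26928458]
[-0.02967516  0.31008615]
face x = a*y+b*z+c 3759 [0.10619168 0.00916433 0.62857582]
```

View pics/s2.png

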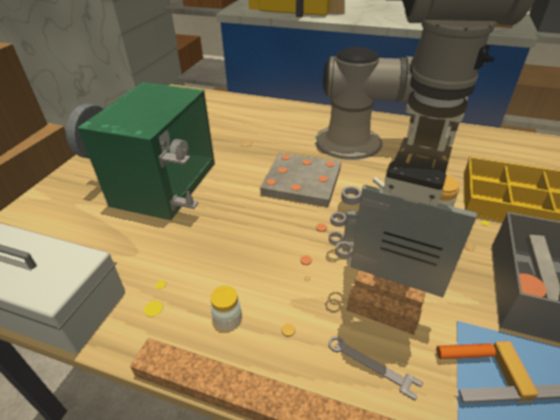

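The door is held upright above its stand, with its eyes at about (345,190) and (343,247). The stand is empty and the short door has not been touched. I'll carry it towards the polisher.

Call:
move_arm([
  [-0.15,-0.02,-0.05,0,0,0],
  [-0.4,-0.04,-0.1,0,0,0],
  [-0.7,-0.07,-0.15,0,0,0],
  [-1,-0.1,-0.15,0,0,0],
])

```text
time: 6.5
tool_pos: [0.6262, 0.1043, 0.2848]
tool_rot: [3.14, 0.0, 1.46]
contact_force: [0.4, -0.2, -3.1]
opening: 0.0109
grip_force: 40.0
```

Call:
move_arm([
  [-0.33,-0.06,0,0,0,0],
  [-0.67,-0.13,0,0,0,0],
  [-1,-0.2,0,0,0,0],
])

```text
time: 6.88
tool_pos: [0.5946, 0.0069, 0.2843]
tool_rot: [3.141, 0.001, 1.46]
contact_force: [0.3, 0.1, -3.5]
opening: 0.0107
grip_force: 40.0
```

Call:
move_arm([
  [-0.33,-0.06,0,0,0,0],
  [-0.67,-0.13,0,0,0,0],
  [-1,-0.2,0,0,0,0],
])

```text
time: 7.25
tool_pos: [0.5635, -0.09, 0.2843]
tool_rot: [3.141, 0.001, 1.46]
contact_force: [0.0, 0.2, -2.2]
opening: 0.0106
grip_force: 40.0
```

Call:
move_arm([
  [-0.2,-0.08,0,0,0,0],
  [-0.38,-0.18,0,0,0,0],
  [-0.5,-0.257,0,0,0,0],
  [-0.5,-0.257,0,0,0,0],
  [-0.5,-0.257,0,0,0,0],
])

```text
time: 7.88
tool_pos: [0.5341, -0.1337, 0.2837]
tool_rot: [3.141, -0.001, 1.461]
contact_force: [-0.4, 0.6, -3.4]
opening: 0.0111
grip_force: 40.0
```

```bash
cat > k.py <<'E'
from w import *
import sys
s=robot.observe(); print(s["time"],s["tool_pos"],s["tool_rot"],s["contact_force"].round(1),s["opening"]); x,y,z=s["tool_pos"]
ex,ey,ez=x-.0105,y-.0994,z-.142   # expected door origin
print("exp origin",ex,ey,ez)
for n in("top","scene"):
    c=robot.read_camera(n); W=cloud(c); cv2.imwrite(f"pics/{n}_{sys.argv[1]}.png",c["image"][...,::-1])
    P=sel(W,ex-.06,ex+.08,ey-.01,ey+.23,ez+.168,ez+.185)
    for nm,a in(("up",.14),("lo",0)):
        E=sel(W,ex-.03,ex+.03,ey-.03,ey+.015,ez+a+.010,ez+a+.022)
        if len(E)>15: print(n,nm,len(E),E.mean(0).round(4),E.min(0).round(4),E.max(0).round(4))
E
python3 k.py 3
```

```text
7.875 [ 0.53413126 -0.1337482   0.28372959] [ 3.14106853e+00 -5.03168074e-04  1.46145744e+00] [-0.4  0.6 -3.4] 0.011089406894510824
exp origin 0.5236312614976137 -0.233148199124602 0.1417295902812075
top up 204 [ 0.5227 -0.233   0.2978] [ 0.5056 -0.2482  0.2917] [ 0.5394 -0.2182  0.3008]
top lo 112 [ 0.5181 -0.236   0.1578] [ 0.5045 -0.2478  0.1518] [ 0.5375 -0.2186  0.1615]
scene up 105 [ 0.5264 -0.2355  0.2964] [ 0.505  -0.2508  0.2918] [ 0.5424 -0.2187  0.3004]
scene lo 84 [ 0.5249 -0.2365  0.1566] [ 0.5064 -0.2521  0.1517] [ 0.5424 -0.2183  0.1606]
```

Both cameras agree that the eyes must go about (-10, -87) mm to reach the pin axis, and the eyes are level.

Call:
move_arm([
  [-0.2,0,0,0,0,0],
  [-0.4,0,0,0,0,0],
  [-0.6,0,0,0,0,0],
  [-0.77,0,0,0,0,0],
  [-0.876,0,0,0,0,0],
  [-0.876,0,0,0,0,0],
  [-0.876,0,0,0,0,0],
  [-0.876,0,0,0,0,0],
])

```text
time: 8.98
tool_pos: [0.5244, -0.2208, 0.2837]
tool_rot: [3.141, -0.0, 1.462]
contact_force: [-0.5, -1.3, -3.4]
opening: 0.0108
grip_force: 40.0
```

```bash
python3 k.py 4; python3 -c "
import cv2,numpy as np
a=cv2.imread('pics/scene_4.png')[90:230,130:250];b=cv2.imread('pics/top_4.png')[200:300,320:480]
o=np.zeros((560,800,3),np.uint8);o[:467,:400]=cv2.resize(a,(400,467));o[:250,400:]=cv2.resize(b,(400,250));cv2.imwrite('pics/c4.png',o)"
```

```text
8.975 [ 0.52443385 -0.22077016  0.28371863] [ 3.14136482e+00 -9.21028753e-05  1.46186143e+00] [-0.5 -1.3 -3.4] 0.010817518702588434
exp origin 0.5139338512489519 -0.3201701557507498 0.1417186310938828
top up 107 [ 0.5027 -0.321   0.298 ] [ 0.4965 -0.3348  0.2924] [ 0.5185 -0.3052  0.3009]
scene up 94 [ 0.5175 -0.3231  0.2962] [ 0.4993 -0.3369  0.2918] [ 0.5316 -0.3062  0.3002]
scene lo 78 [ 0.5162 -0.3232  0.1567] [ 0.4961 -0.3374  0.1518] [ 0.5313 -0.3053  0.1606]
```

View pics/c4.png

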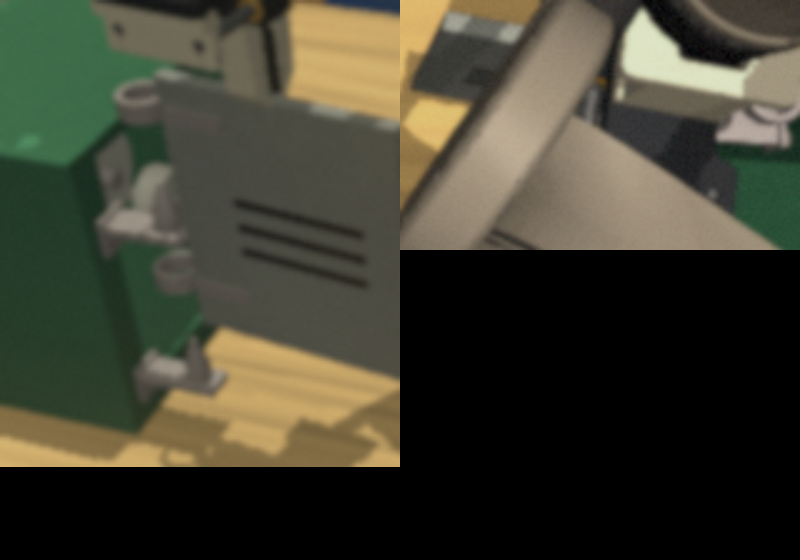

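The lower eye sits under the upper bracket, and the upper eye is above its pin. The scene camera puts the eye centre at (0.514, -0.3195), on the pin axis. I'll lower it now.

Call:
move_arm([
  [0,0,0.15,0,0,0],
  [0,0,0.3,0,0,0],
  [0,0,0.45,0,0,0],
  [0,0,0.55,0,0,0],
  [0,0,0.62,0,0,0],
  [0,0,0.62,0,0,0],
])

```text
time: 9.82
tool_pos: [0.5241, -0.2213, 0.2212]
tool_rot: [-3.141, -0.0, 1.461]
contact_force: [0.6, 0.2, -2.3]
opening: 0.0108
grip_force: 40.0
```

Call:
move_arm([
  [0,0,0.04,0,0,0],
  [0,0,0.08,0,0,0],
  [0,0,0.12,0,0,0],
  [0,0,0.15,0,0,0],
  [0,0,0.15,0,0,0],
])

```text
time: 10.45
tool_pos: [0.5241, -0.2213, 0.2062]
tool_rot: [-3.141, -0.0, 1.461]
contact_force: [0.1, 1.2, -3.3]
opening: 0.0105
grip_force: 40.0
```

Call:
move_arm([
  [0,0,0.04,0,0,0],
  [0,0,0.08,0,0,0],
  [0,0,0.11,0,0,0],
  [0,0,0.13,0,0,0],
  [0,0,0.13,0,0,0],
])

```text
time: 11.08
tool_pos: [0.5242, -0.2213, 0.1934]
tool_rot: [-3.141, -0.0, 1.461]
contact_force: [0.2, -0.6, -3.6]
opening: 0.0103
grip_force: 40.0
```

```bash
python3 k.py 5; python3 -c "
import cv2,numpy as np
a=cv2.imread('pics/scene_5.png')[90:250,130:310];cv2.imwrite('pics/c5.png',cv2.resize(a,(675,600)))"
```

```text
11.075 [ 0.52420199 -0.22133441  0.19339629] [-3.14130497e+00 -1.29944632e-04  1.46099485e+00] [ 0.2 -0.6 -3.6] 0.01028171595113824
exp origin 0.5137019937883848 -0.3207344132010186 0.051396293701304496
top up 123 [ 0.5099 -0.3263  0.2074] [ 0.4959 -0.3367  0.2019] [ 0.5298 -0.311   0.2122]
top lo 38 [ 0.5059 -0.3294  0.0672] [ 0.497  -0.335   0.0639] [ 0.5163 -0.3225  0.0705]
scene up 88 [ 0.5209 -0.3203  0.2073] [ 0.4997 -0.3382  0.2018] [ 0.5323 -0.3066  0.2133]
scene lo 74 [ 0.5199 -0.3207  0.0672] [ 0.4989 -0.3382  0.0614] [ 0.5328 -0.3059  0.073 ]
```

View pics/c5.png

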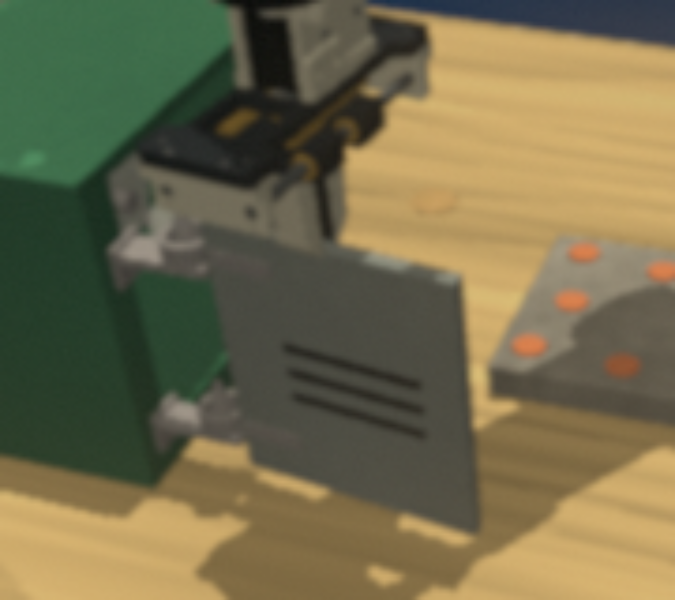

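Both eyes are on their pins, about 1 mm above the brackets with no side force. I'll lower the last bit, release and retreat upwards.

Call:
move_arm([
  [0,0,0.01,0,0,0],
  [0,0,0.015,0,0,0],
  [0,0,0.015,0,0,0],
], newtons=10)

```text
time: 11.55
tool_pos: [0.5243, -0.2213, 0.1921]
tool_rot: [3.142, -0.0, 1.461]
contact_force: [0.1, -0.1, -2.7]
opening: 0.0118
grip_force: 10.0
```

Call:
move_arm([
  [0,0,0,0,0,0],
  [0,0,0,0,0,0],
  [0,0,0,0,0,0],
  [0,0,0,0,0,0],
  [0,0,0,0,0,0],
  [0,0,0,0,0,0],
], fingers=0)

```text
time: 12.3
tool_pos: [0.5243, -0.2213, 0.1921]
tool_rot: [3.142, -0.0, 1.461]
contact_force: [-0.4, -0.2, 0.1]
opening: 0.0453
grip_force: 0.0
```

Call:
move_arm([
  [0,0,-0.1,0,0,0],
  [0,0,-0.3,0,0,0],
  [0,0,-0.6,0,0,0],
  [0,0,-0.9,0,0,0],
  [0,0,-1,0,0,0],
  [0,0,-1,0,0,0],
  [0,0,-1,0,0,0],
  [0,0,-1,0,0,0],
])

```text
time: 13.3
tool_pos: [0.5239, -0.2211, 0.2909]
tool_rot: [-3.14, -0.001, 1.461]
contact_force: [0.4, 0.4, -0.8]
opening: 0.0461
grip_force: 0.0
```

Run:
```python
from w import *
s=robot.observe(); print(s["time"],s["tool_pos"],s["contact_force"],s["opening"])
for n in("top","scene"):
    c=robot.read_camera(n); W=cloud(c); cv2.imwrite(f"pics/{n}_6.png",c["image"][...,::-1])
    E=sel(W,.48,.55,-.345,-.305,.195,.215); print(n,len(E),E.min(0),E.max(0))
    P=sel(W,.45,.62,-.30,-.10,.215,.24)
    if len(P)>20: print(np.percentile(P[:,2],[50,95]),cv2.minAreaRect((P[:,:2]*1000).astype(np.float32)))
```

```text
13.3 [ 0.52394136 -0.22111706  0.29094369] [ 0.44558069  0.35134474 -0.78256681] 0.04612036184004635
top 17 [ 0.50238832 -0.33351929  0.20401584] [ 0.51528745 -0.32886227  0.20929477]
[0.22300959 0.22502989] ((531.536376953125, -146.54061889648438), (52.85919189453125, 12.602333068847656), 83.85400390625)
scene 114 [ 0.49711474 -0.33533474  0.19513187] [ 0.53192269 -0.30504651  0.21449319]
[0.222248   0.22512873] ((525.9825439453125, -210.9402618408203), (177.52548217773438, 14.996053695678711), 83.5272216796875)
```

View pics/scene_6.png

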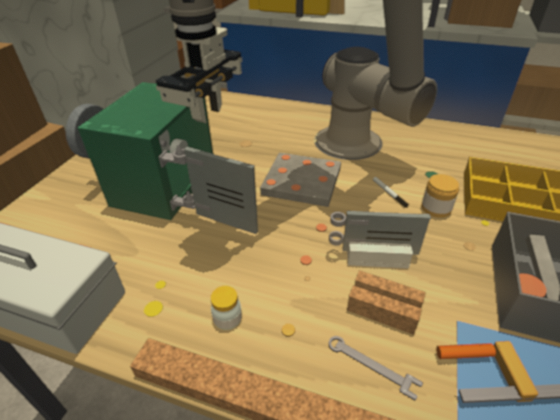

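The door hangs on both pins, with its eyes at about (175,155) and (185,198) and its top at 0.223-0.225 m, so its origin is at about 0.05 m. The gripper is clear and the short door still stands in its block.

```bash
python3 -c "
from cell import robot
print(robot.hand_in())"
```

```text
the job is handed in; nothing more can be done
None
```

The tall door hangs fully down on both hinge pins, the gripper is clear, the short door stands untouched in its stand, and the job was handed in at about 13 s; no verdict was returned.

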